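Isolate the grinding spindles and run the left-hand nut back

TASK

Make the grinding spindles safe for a disc change: lift the guard on the switch box, flip the toggle beneath it fully over to the right-hand side (off), and lower the guard fully shut again. Only then loosen the hand nut with the notched rim: notches mark a left-hand thread, so it loosens clockwise seen from above, and it must never be tightened; unscrew it all the way, regrasping as needed, until it stops against the collar on its stud. Do not turn the smooth-rimmed nut or disturb the loose things around.

Things in the scene. Friction and masses are not known exactly. Their poses are not given: they have to be found in the camera images.
- guard_tab (a point): Centre of the lifting tab at the free end of the aluminium guard on the grey switch box (92 x 80 mm, 50 mm tall, fixed). Tab: 30 mm long (x axis, +x towards the hinge), 12 mm wide (y axis, along the hinge; pinch here from above), 8 mm thick. The 46 mm wide guard begins 15 mm from this point. Shut: z 0.078, 11 mm out from the box's front, which faces the robot.
- guard_hinge (a point): Middle of the guard's hinge line at the far edge of the switch box, 78 mm above the bench and 99 mm from guard_tab; its axes are those of the box: x from the front to the hinge, y along the hinge (to the left seen from the tab), z up.
- guard (a joint): Angle of the guard flap: 0 shut (lies over the toggle), grows as the tab is lifted up and back over the hinge, stop at 2.1 rad. The hinge is a little stiff, so the guard stays where it is left.
- toggle_tip (a point): Centre of the 11 mm ball at the tip of the steel toggle in the middle of the box top, 50 mm in front of the hinge line. It swings sideways (box y) about a pivot 54 mm above the bench, 20 mm below the ball; the ball starts about 8 mm left (+y) of the middle, at about 72 mm height. The plate below is at 51 mm.
- toggle (a joint): Angle of the toggle: 0 leaning left (+y of the box, on), 0.8 rad leaning right (off), where it stops. It stays where it is left; pushing the ball sideways takes about 2 N.
- nut_lh_bar (a point): Middle of the grip bar of the left-hand nut: steel, eight notches cut in its 53 mm round rim. Bar 52 mm long (x axis), 12 mm thick (y axis), 26 mm tall, upright; rim top 13 mm below this point, z about 0.098. The nut turns about the vertical through this point on a fixed spindle with a 94 mm stone disc; the 10 mm stud ends 13 mm above the bar, with a 13 mm collar.
- nut_lh (a joint): Angle of the left-hand nut: about 0 to 0.3 at the start, grows as it is loosened, that is turned CLOCKWISE seen from above, and stops at 2.8 rad against the collar. It rises 1 mm per rad; turning takes about 0.1 N m. Below 0 it is being tightened.
- nut_rh_bar (a point): Middle of the grip bar of the right-hand hand nut: same spindle, size and axes, but the rim is smooth and uninterrupted. To be left alone.
- nut_rh (a joint): Angle of the right-hand nut: about 0 to 0.3; grows as it is loosened, counter-clockwise seen from above. To be left as it is.
- driver_blu: blue-handled screwdriver, 204 mm long; a bystander on the bench, origin at the middle of its underside
- wrench_b: small open-end spanner, 134 mm long; a bystander on the bench, origin at the middle of its underside
- marker: white felt marker with a black cap, 124 mm long; a bystander on the bench, origin at the middle of its underside
- bush_d: small grey turned bush, 33 mm wide, 26 mm tall; a bystander on the bench, origin at the middle of its underside
- bush_f: black turned bush, 39 mm wide, 30 mm tall; a bystander on the bench, origin at the middle of its underside

How it is judged:
By the outcome, as a careful person would: the job done as asked, in the order asked, and still so for the second after the job is handed in, with the robot touching nothing.
It also fails if it takes over 72 s, if anything falls off the work surface, if the arm or the gripper's body presses on something with over 40 N, if the wrist force passes 120 N, or if a joint passes its speed limit or range.

ROBOT

A 6-joint arm with a two-finger parallel gripper is mounted at the origin on a cart in front of the work surface, level with it; the furniture and walls round the work are solid. World frame = base frame: x ahead of the robot, y to its left, z up, the work surface at z = 0. Lengths are in m, angles in rad, forces in N, time in s.
With the tool pointing down it reaches from about 0.35 to 0.775 m from the base axis. Payload 5.5 kg.
Tool frame: the origin (TCP) lies on the mounting face of the last link; the fingertips stand 173 mm ahead of it and the grasp point (between the pads) lies 155 mm ahead of it; z points along the fingers, y is the direction in which the jaws open and shut (so a half turn about z gives the same grasp; the last joint's range is limited). The gripper opens to 85 mm and grips with 20 to 120 N. Pads are 22 mm wide; open, the fingers measure 114 mm over their backs; the gripper's body (76 mm by 85 mm) begins 54 mm behind the grasp point. The pads swing forward as they close: fully open they stand 13 mm farther back than shut.
Start: joints at [1.128, 0.313, 0.046, 1.304, 0, 1.431], TCP at [0.171, 0.549, 0.405] pointing down, gripper open.
Joint ranges: [-2.76, 2.76], [-0.86, 1.69], [-1.03, 1.26], [-2.2, 2.34], [-1.47, 1.5], [-3.14, 3.14]. Speed limits (rad/s): [2.57, 2.57, 3.14, 3.14, 3.14, 3.14].

INTERFACE

Orientations are given as a unit quaternion [w, x, y, z].
In Python, from workcell import * gives the robot as it stands. The module is installed in compiled form; this text tells all that it offers.
- The arm moves only by the shell command python3 -m crank 'ROWS' [FORCE]. ROWS is JSON, a list of rows, each a list of 7 numbers: the shift along the tool's x, y, z in mm, then the turn, a rotation vector about the tool's x, y, z in degrees, then the opening, from 0 (shut) to 1 (fully open). A call has exactly 8 rows; each row shifts and turns the commanded pose from where the row before left it, along the tool's axes as they then stand; what a row does not reach is not made up. A row lasts 1/8 s, in which the tool goes at most 62.5 mm and 10.7 degrees, less where a joint would pass 70% of its speed; a pose out of reach is approached as far as the arm can. A call with a gripper value outside its range is refused whole. The fingers move at their own pace and stop on an object; FORCE is the grip in N (left out, the last holds). Time passes only in rows, so rows that do not move let the fingers close, or fill a call up. It gives the time, the measured TCP pose, the force and the opening at its end, in the units of the state.
- get_state(): the state, without advancing time (a new reading comes with each control period).
- read_camera(name): name is "scene" or "top" or "wrist"; returns the picture (420x560x3 uint8, blue, green, red); there is no depth.
- calibration(name): a dict with "fx", "fy", "cx", "cy" (pixels), "k1" (the pictures are not rectified: a ray, as slopes to the right and down, at radius r is drawn at 1 + k1 r^2 times it, then the intrinsics apply), "extrinsics" (4x4, takes a point from world to camera coordinates). Camera axes: x right, y down, z forward; pixel columns grow to the right and rows downward; lengths in m; the calibration is good to about 2 mm. A picture is of the moment at which its call begins: read the wrist's pose just before it. calibration takes no time and is no camera call; for the wrist camera it gives the pose at the moment of the call.
- hand_in(): hands the job in, once; it reports no verdict.
The state is a dict: "clock": time; "joint_pos": joint angles; "qvel": joint speeds; "tau": joint torques, N m; "tcp_pos": TCP position; "orientation": TCP orientation; "wrist_force": force on the tool from outside, world axes, zero at the start; "ft_torque": the same for the moment, N m; "finger_gap": finger opening in m.
Only numpy, scipy, OpenCV 4.12 (cv2) and the standard library are available. Lean on these libraries where they do the work, as an engineer would, in place of code of your own. Each camera call takes 0.05 s, during which the arm holds its last target.

## Working session

There is one attempt and no reset: what is moved stays moved. The work goes in short steps, Python scripts to look and compute and a shell command to move; the robot and the scene stay as the last step left them, time stands still between calls to the robot, and variables do not carry over. Pictures are saved under pics/ and viewed, and the job is handed in when it is done.

```bash
mkdir -p pics; cat > h.py <<'E'
from workcell import *
import numpy as np, cv2
from scipy.spatial.transform import Rotation as R
def shot(n,f):
    c=calibration(n); im=read_camera(n); cv2.imwrite('pics/'+f+'.png',im); np.save('pics/'+f+'.npy',im)
    import pickle; pickle.dump(c,open('pics/'+f+'.pkl','wb')); return im,c
def load(f):
    import pickle; return np.load('pics/'+f+'.npy'),pickle.load(open('pics/'+f+'.pkl','rb'))
def ray(c,u,v):
    K=np.array([[c['fx'],0,c['cx']],[0,c['fy'],c['cy']],[0,0,1.]])
    p=cv2.undistortPoints(np.array([[[u,v]]],float),K,np.array([c['k1'],0,0,0.]))[0,0]
    # model: r_d=r(1+k1 r^2), as in opencv
    E=np.array(c['extrinsics']); Rm=E[:3,:3]; o=-Rm.T@E[:3,3]
    return o, Rm.T@np.array([p[0],p[1],1])
def onz(c,u,v,z):
    o,d=ray(c,u,v); return o+d*(z-o[2])/d[2]
def proj(c,P):
    E=np.array(c['extrinsics']); q=E[:3,:3]@np.array(P)+E[:3,3]; a=q[:2]/q[2]; a=a*(1+c['k1']*(a@a))
    return np.array([c['fx']*a[0]+c['cx'],c['fy']*a[1]+c['cy']])
def st():
    s=get_state(); Rm=R.from_quat(np.roll(s['orientation'],-1)).as_matrix()
    np.set_printoptions(precision=4,suppress=True)
    print('t',s['clock'],'tcp',np.array(s['tcp_pos']),'F',np.array(s['wrist_force']),'gap',s['finger_gap'],'q',np.array(s['joint_pos']));print(Rm); return s,Rm
E
python3 - <<'E'
from h import *
st()
for n in('scene','top'):
    im,c=shot(n,n+'0'); print(n,{k:v for k,v in c.items()})
E
```

```text
t 0.0 tcp [0.1714 0.5487 0.4038] F [0.1727 0.6649 0.4578] gap 0.08565401472629584 q [1.1284 0.314  0.045  1.3036 0.     1.4312]
[[-0.9545  0.2982 -0.0008]
 [ 0.2982  0.9545 -0.0016]
 [ 0.0003 -0.0018 -1.    ]]
scene {'fx': 411.6750875741492, 'fy': 411.6750875741492, 'cx': 281.712891576677, 'cy': 209.2193364102049, 'k1': 0.01457508077002089, 'extrinsics': array([[-0.9616,  0.2744,  0.0025,  0.5053],
       [ 0.2346,  0.8268, -0.5112, -0.121 ],
       [-0.1424, -0.491 , -0.8594,  1.3075],
       [ 0.    ,  0.    ,  0.    ,  1.    ]])}
top {'fx': 420.1406445127021, 'fy': 420.1406445127021, 'cx': 283.3849734378299, 'cy': 202.63893703825119, 'k1': -0.09677626715597393, 'extrinsics': array([[-0.0019, -0.9995,  0.0312,  0.0535],
       [-0.9972, -0.0004, -0.0742,  0.5142],
       [ 0.0741, -0.0312, -0.9968,  1.1467],
       [ 0.    ,  0.    ,  0.    ,  1.    ]])}
```

View pics/scene0.png

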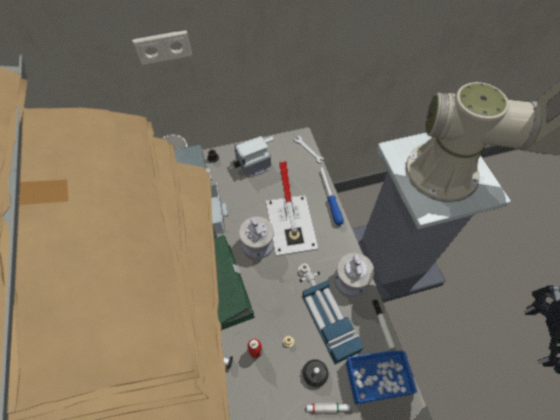

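View pics/top0.png

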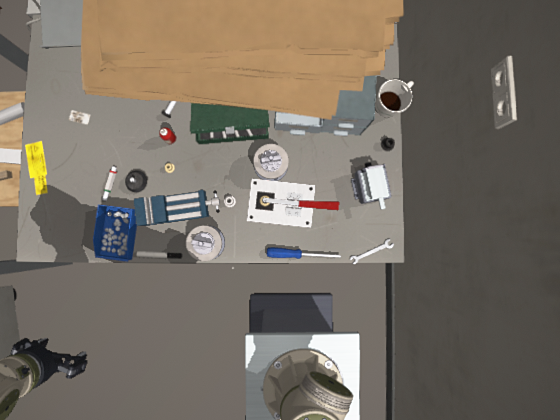

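```bash
python3 - <<'E'
from h import *
im,c=load('top0')
def crop(im,u,v,w,h):
    return cv2.resize(im[v-h//2:v+h//2,u-w//2:u+w//2],(400,int(400*h/w)),interpolation=cv2.INTER_CUBIC)
a=np.hstack([crop(im,270,160,60,60),crop(im,205,242,60,60)])
cv2.imwrite('pics/c1.png',a)
im2,c2=load('scene0')
a=np.hstack([crop(im,370,184,80,80),crop(im2,254,155,60,60)])
cv2.imwrite('pics/c2.png',a)
a=np.hstack([crop(im2,257,236,60,60),crop(im2,354,272,60,60)])
cv2.imwrite('pics/c3.png',a)
for n,u,v,z in [('farnut',269,157,.11),('nearnut',205,240,.11),('tab',382,205,.078),('box',370,183,.06),('cupb front',250,100,.3)]: print(n,onz(c,u,v,z))
E
```

```text
farnut [0.62526449 0.09277845 0.11      ]
nearnut [0.4124638  0.25476256 0.11      ]
tab [ 0.50360408 -0.20778702  0.078     ]
box [ 0.56464421 -0.18073565  0.06      ]
cupb front [0.71431678 0.1332094  0.3       ]
```

View pics/c1.png

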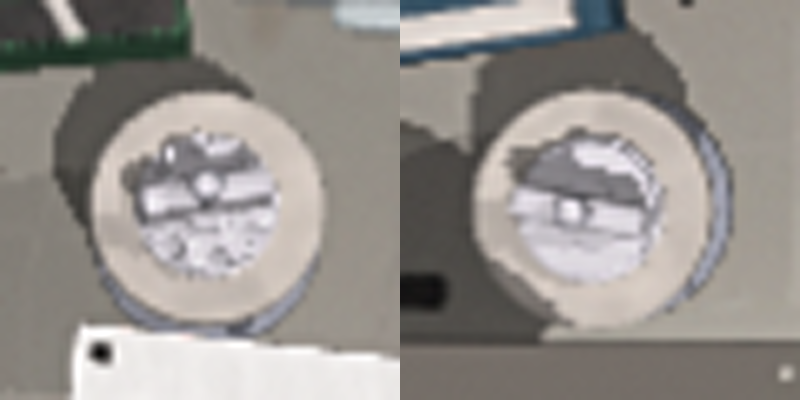

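View pics/c2.png

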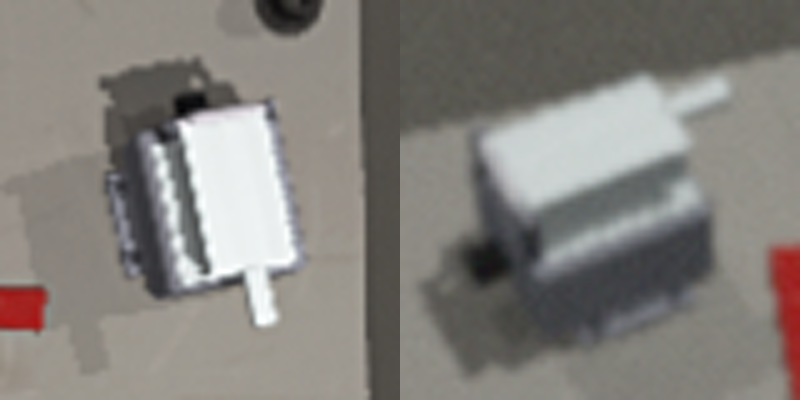

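View pics/c3.png

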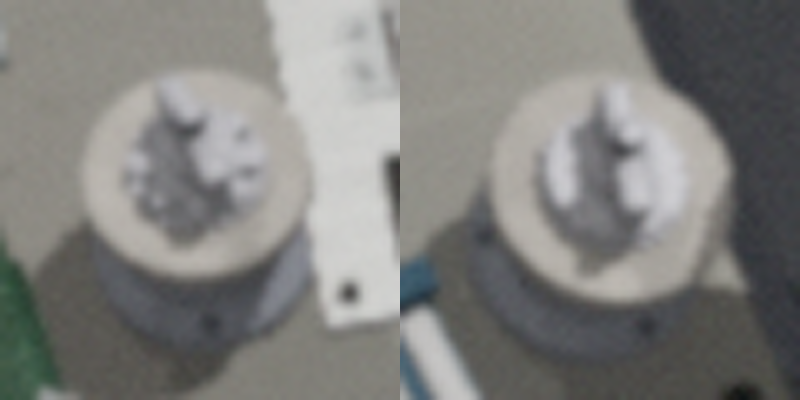

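```bash
python3 -m crank '[[-40,-40,0,0,0,0,1],[-40,-40,0,0,0,0,1],[-40,-40,0,0,0,0,1],[-40,-40,0,0,0,0,1],[-40,-40,0,0,0,0,1],[-40,-40,0,0,0,0,1],[-40,-40,0,0,0,0,1],[-40,-40,0,0,0,0,1]]' 
python3 - <<'E'
from h import *
s,Rm=st()
im,c=shot('wrist','w0'); print(c['extrinsics'],c['fx'])
# tcp->cam
E=c['extrinsics']; print('cam in tool', Rm.T@(-E[:3,:3].T@E[:3,3]-np.array(s['tcp_pos'])), E[:3,:3]@Rm)
print('delta tool to .44,-.2', Rm.T@(np.array([.44,-.20,.40])-s['tcp_pos']))
E
```

```text
clock: 1.1
tcp_pos: [0.3818, 0.1463, 0.4046]
orientation: [0.0, 0.151, 0.989, 0.0]
wrist_force: [0.5, 0.6, 0.3]
finger_gap: 0.0856
t 1.1 tcp [0.3818 0.1463 0.4046] F [0.4974 0.5853 0.2524] gap 0.08562395598420477 q [ 0.1688 -0.0088 -0.338   1.2414  0.0002  0.4715]
[[-0.9545  0.2981  0.0002]
 [ 0.2981  0.9545  0.0003]
 [-0.0001  0.0003 -1.    ]]
[[ 0.2981  0.9545  0.0002 -0.254 ]
 [ 0.9139 -0.2855  0.2885 -0.3468]
 [ 0.2754 -0.0859 -0.9575  0.2866]
 [ 0.      0.      0.      1.    ]] 353.2708359356815
cam in tool [0.0715 0.0004 0.0301] [[-0.0001  1.      0.0001]
 [-0.9575 -0.     -0.2884]
 [-0.2884 -0.0001  0.9575]]
delta tool to .44,-.2 [-0.1587 -0.3132  0.0045]
```

View pics/w0.png

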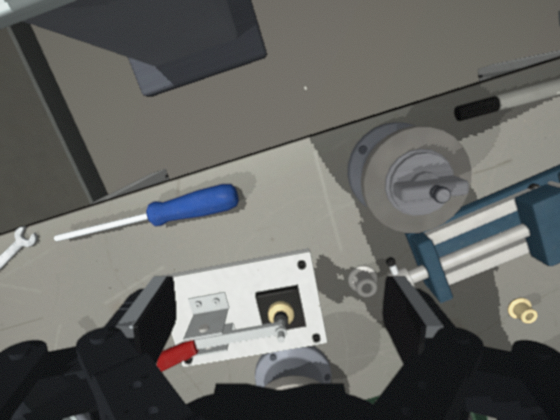

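```bash
python3 -m crank '[[-26.5,-52,0,0,0,0,1],[-26.5,-52,0,0,0,0,1],[-26.5,-52,0,0,0,0,1],[-26.5,-52,0,0,0,0,1],[-26.5,-52,0,0,0,0,1],[-26.5,-53,0,0,0,0,1],[0,0,0,0,0,-10,1],[0,0,0,0,0,-10,1]]' 
python3 - <<'E'
from h import *
s,Rm=st()
im,c=shot('wrist','w1')
E
```

```text
clock: 2.15
tcp_pos: [0.4398, -0.1991, 0.4039]
orientation: [-0.001, -0.025, 1.0, 0.001]
wrist_force: [-0.4, 1.0, 0.0]
finger_gap: 0.0854
t 2.15 tcp [ 0.4398 -0.1991  0.4039] F [-0.3676  1.0278  0.047 ] gap 0.08544182784360432 q [-0.5915  0.136  -0.1832  1.2534  0.0002 -0.6413]
[[-0.9988 -0.0498 -0.0014]
 [-0.0498  0.9988  0.0011]
 [ 0.0013  0.0012 -1.    ]]
```

View pics/w1.png

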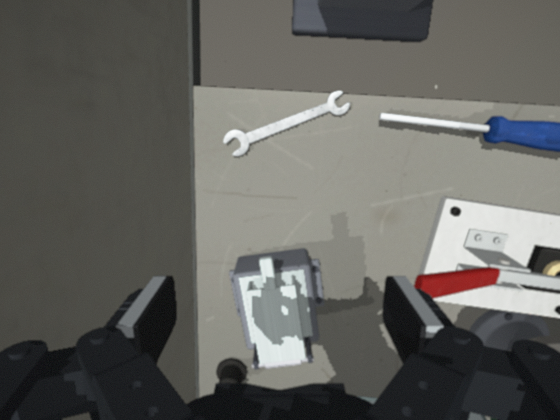

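```bash
python3 - <<'E'
from h import *
im,c=load('w1')
cv2.imwrite('pics/c4.png',cv2.resize(im[235:385,205:345],None,fx=4,fy=4,interpolation=cv2.INTER_CUBIC))
E
```

```text
(no output)
```

View pics/c4.png

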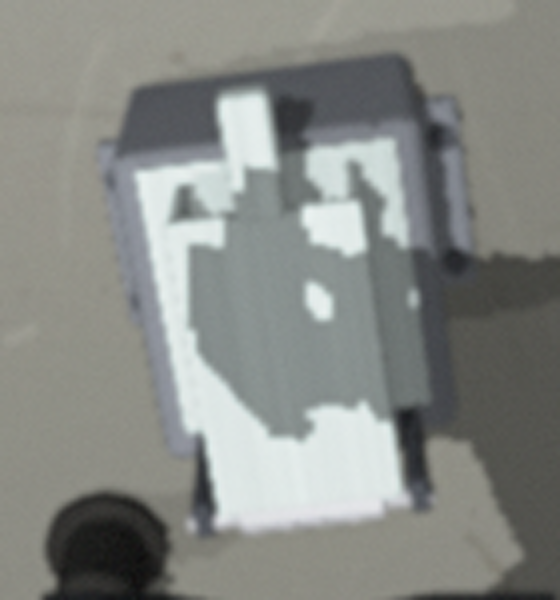

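```bash
python3 - <<'E'
from h import *
im,c=load('w1')
f=lambda x,y,z: onz(c,205+x/4,235+y/4,z)
P={}
for n,x,y,z in [('tabfront',244,93,.082),('tabfrontbot',247,93,.082),('gfront',265,212,.082),('gfrontL',175,222,.082),('gfrontR',362,204,.082),('far',302,520,.082),('boxFL',135,170,.05),('boxFR',412,125,.05),('boxBL',175,450,.05),('boxfrontbotR',405,60,.0),('boxfrontbotL',137,92,0)]:
    P[n]=f(x,y,z); print(n,P[n])
a=lambda p,q: np.degrees(np.arctan2(*(P[q]-P[p])[[1,0]]))
print(a('tabfront','far'),a('gfrontR','gfrontL')-90,a('tabfront','gfront'),a('boxFR','boxFL')-90,a('boxfrontbotR','boxfrontbotL')-90)
d=(P['far']-P['tabfront']);print(np.linalg.norm(d), P['tabfront']+.015*d/np.linalg.norm(d))
# top cam tab check
im,c=load('top0')
for x,y in [(267,325),(257,268),(262,297)]: print(onz(c,330+x/5,144+y/5,.082))
E
```

```text
tabfront [ 0.49655577 -0.20802625  0.082     ]
tabfrontbot [ 0.4965226  -0.20735552  0.082     ]
gfront [ 0.52595776 -0.20205032  0.082     ]
gfrontL [ 0.52954814 -0.2226574   0.082     ]
gfrontR [ 0.52282039 -0.17989987  0.082     ]
far [ 0.61039423 -0.18923753  0.082     ]
boxFL [ 0.5330416 -0.23529    0.05     ]
boxFR [ 0.5172019  -0.16627454  0.05      ]
boxBL [ 0.61594892 -0.22314644  0.05      ]
boxfrontbotR [ 0.52010951 -0.16410233  0.        ]
boxfrontbotL [ 5.33749910e-01 -2.40134884e-01  5.55111512e-17]
9.372021150482484 -171.05801623036365 11.488827362051694 -167.0739320026526 -169.8292135988725
0.11537855541277951 [ 0.51135555 -0.20558359  0.082     ]
[ 0.4926951  -0.21028822  0.082     ]
[ 0.52303411 -0.20547233  0.082     ]
[ 0.50758591 -0.20787206  0.082     ]
```

```bash
python3 -m crank '[[0,0,0,0,0,-7.2,0.5],[-22.6,-6.5,42,0,0,0,0.5],[-22.6,-6.5,42,0,0,0,0.5],[-22.7,-6.5,42,0,0,0,0.5],[0,0,12,0,0,0,0.5],[0,0,8,0,0,0,0.5],[0,0,0,0,0,0,0.5],[0,0,0,0,0,0,0.5]]' 30
python3 - <<'E'
from h import *
s,Rm=st()
im,c=shot('wrist','w2')
im,c=shot('scene','s2')
E
```

```text
clock: 3.2
tcp_pos: [0.5102, -0.206, 0.2602]
orientation: [0.001, -0.086, 0.996, -0.001]
wrist_force: [-0.1, 0.7, -0.3]
finger_gap: 0.0431
t 3.2 tcp [ 0.5102 -0.206   0.2602] F [-0.0906  0.6918 -0.2912] gap 0.04308657227313975 q [-0.5297  0.3507 -0.2691  0.9486  0.0001 -0.701 ]
[[-0.9854 -0.1705  0.0021]
 [-0.1705  0.9854 -0.0011]
 [-0.0019 -0.0015 -1.    ]]
```

View pics/w2.png

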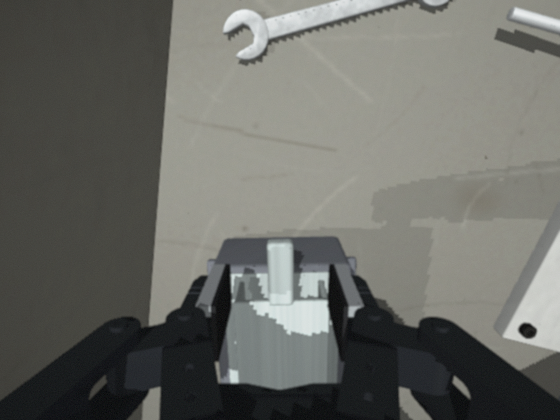

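View pics/s2.png

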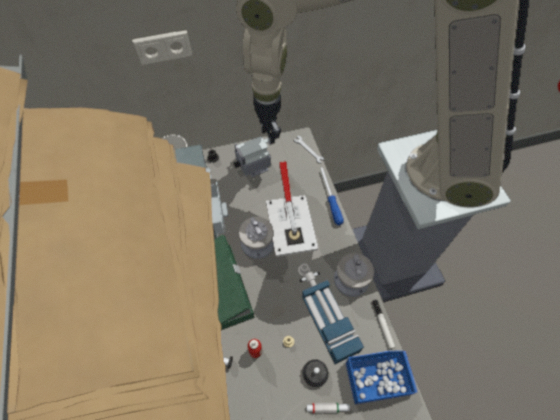

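```bash
python3 - <<'E'
from h import *
im,c=load('w2')
a=onz(c,280,241,.082);b=onz(c,281,303,.082);print(a,b,(a+b)/2,np.linalg.norm(a-b))
T=np.array([.5102,-.206]);ex=np.array([.985,.172])
print(((a+b)/2)[:2]-T)
f=onz(c,283,385,.082);print(f)
E
```

```text
[ 0.49600325 -0.20891038  0.082     ] [ 0.52685617 -0.20307248  0.082     ] [ 0.51142971 -0.20599143  0.082     ] 0.03140037513786621
[1.22971139e-03 8.57357925e-06]
[ 0.57368466 -0.19385726  0.082     ]
```

```bash
python3 -m crank '[[-1,0,9,0,0,0,0.5],[0,0,9,0,0,0,0.4],[0,0,0,0,0,0,0],[0,0,0,0,0,0,0],[0,0,0,0,0,0,0],[0,0,0,0,0,0,0],[0,0,0,0,0,0,0],[0,0,0,0,0,0,0]]' 30
python3 - <<'E'
from h import *
s,Rm=st()
im,c=shot('wrist','w3')
# arc
H=0.099
for k,th in enumerate(np.radians(np.arange(0,111,5))):
    print(round(np.degrees(th)), np.round(1000*np.array([H*(1-np.cos(th)), H*np.sin(th)]),1))
E
```

```text
clock: 4.3
tcp_pos: [0.5108, -0.2056, 0.2405]
orientation: [-0.001, -0.086, 0.996, 0.0]
wrist_force: [-4.4, -1.7, -0.9]
finger_gap: 0.0113
t 4.3 tcp [ 0.5108 -0.2056  0.2405] F [-4.4435 -1.7292 -0.875 ] gap 0.011270829067675162 q [-0.5283  0.3715 -0.2924  0.908  -0.0006 -0.7001]
[[-0.9853 -0.1709 -0.0012]
 [-0.1709  0.9853  0.    ]
 [ 0.0012  0.0002 -1.    ]]
0 [0. 0.]
5 [0.4 8.6]
10 [ 1.5 17.2]
15 [ 3.4 25.6]
20 [ 6.  33.9]
25 [ 9.3 41.8]
30 [13.3 49.5]
35 [17.9 56.8]
40 [23.2 63.6]
45 [29. 70.]
50 [35.4 75.8]
55 [42.2 81.1]
60 [49.5 85.7]
65 [57.2 89.7]
70 [65.1 93. ]
75 [73.4 95.6]
80 [81.8 97.5]
85 [90.4 98.6]
90 [99. 99.]
95 [107.6  98.6]
100 [116.2  97.5]
105 [124.6  95.6]
110 [132.9  93. ]
```

View pics/w3.png

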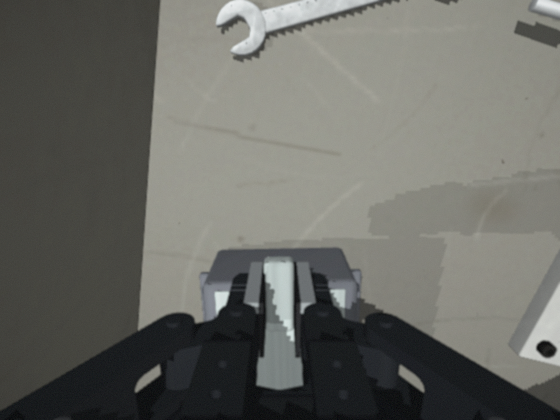

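```bash
python3 -m crank '[[-0.4,0,-8.6,0,0,0,0],[-1.1,0,-8.6,0,0,0,0],[-1.9,0,-8.4,0,0,0,0],[-2.6,0,-8.3,0,0,0,0],[-3.3,0,-7.9,0,0,0,0],[-4,0,-7.7,0,0,0,0],[-4.6,0,-7.3,0,0,0,0],[-5.3,0,-6.8,0,0,0,0]]' 
python3 - <<'E'
from h import *
s,Rm=st()
im,c=shot('wrist','w4')
im,c=shot('scene','s4')
E
```

```text
clock: 5.35
tcp_pos: [0.5338, -0.2014, 0.3042]
orientation: [-0.001, -0.086, 0.996, 0.0]
wrist_force: [2.1, 2.8, -6.2]
finger_gap: 0.0111
t 5.35 tcp [ 0.5338 -0.2014  0.3042] F [ 2.0651  2.783  -6.1719] gap 0.01106132491803305 q [-0.5013  0.3538 -0.1476  1.0714 -0.0002 -0.6732]
[[-0.9853 -0.171  -0.0018]
 [-0.171   0.9853  0.0008]
 [ 0.0017  0.0011 -1.    ]]
```

View pics/w4.png

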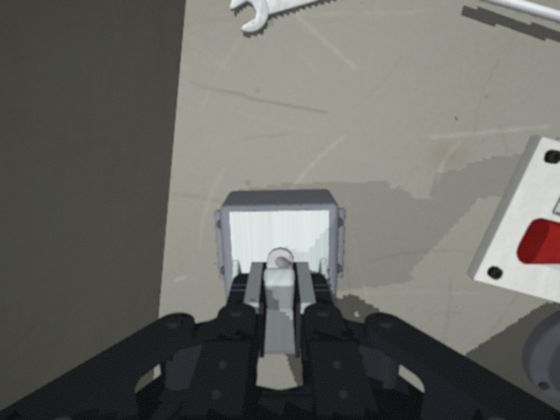

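View pics/s4.png

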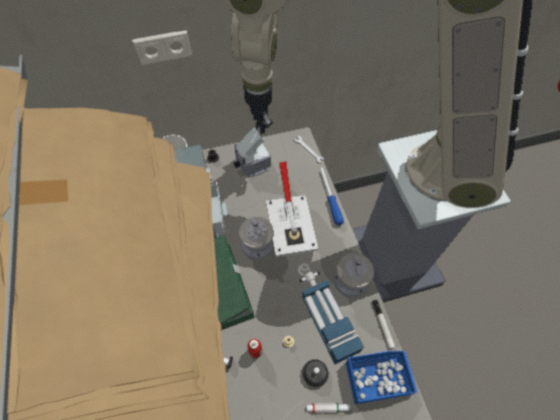

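```bash
python3 - <<'E'
from h import *
im,c=load('top0');im2,c2=load('scene0')
for px in [(360,115),(385,48),(385,95),(335,117)]:
  for z in (.1,.2,.3,.4,.5,.6):
    P=onz(c,*px,z);print(px,z,P[:2],proj(c2,P))
E
```

```text
(360, 115) 0.1 [ 0.74148921 -0.14825805] [195.71624673 167.34576366]
(360, 115) 0.2 [ 0.71243797 -0.12623527] [201.31030918 148.87022752]
(360, 115) 0.3 [ 0.68338674 -0.10421248] [207.93208953 126.97349707]
(360, 115) 0.4 [ 0.65433551 -0.08218969] [215.89584237 100.60041855]
(360, 115) 0.5 [ 0.62528427 -0.0601669 ] [225.65983493  68.20783878]
(360, 115) 0.6 [ 0.59623304 -0.03814412] [237.92059428  27.44217063]
(385, 48) 0.1 [ 0.93101929 -0.2223461 ] [126.50180655 161.82810603]
(385, 48) 0.2 [ 0.8844105  -0.19345999] [133.16149796 143.55931535]
(385, 48) 0.3 [ 0.83780171 -0.16457389] [141.04098627 121.90482709]
(385, 48) 0.4 [ 0.79119291 -0.13568778] [150.5120382   95.81939919]
(385, 48) 0.5 [ 0.74458412 -0.10680168] [162.11620489  63.77377596]
(385, 48) 0.6 [ 0.69797533 -0.07791557] [176.67555826  23.43437701]
(385, 95) 0.1 [ 0.79777585 -0.2176074 ] [172.69412443 153.24639253]
(385, 95) 0.2 [ 0.76351037 -0.18916028] [178.52899305 135.36963032]
(385, 95) 0.3 [ 0.72924489 -0.16071315] [185.43996349 114.16534435]
(385, 95) 0.4 [ 0.69497942 -0.13226603] [193.7573404  88.6018523]
(385, 95) 0.5 [ 0.66071394 -0.1038189 ] [203.96336479  57.16777126]
(385, 95) 0.6 [ 0.62644846 -0.07537178] [216.79201784  17.55333402]
(335, 117) 0.1 [ 0.73515605 -0.08127022] [202.06899841 185.3899707 ]
(335, 117) 0.2 [ 0.70669151 -0.065453  ] [207.71429338 166.12323769]
(335, 117) 0.3 [ 0.67822696 -0.04963579] [214.38974102 143.31428379]
(335, 117) 0.4 [ 0.64976241 -0.03381857] [222.40822626 115.87845056]
(335, 117) 0.5 [ 0.62129786 -0.01800136] [232.22506727  82.23301311]
(335, 117) 0.6 [ 0.59283332 -0.00218415] [244.53061978  39.97043063]
```

```bash
python3 - <<'E'
from h import *
im,c=load('top0');im2,c2=load('scene0')
cv2.imwrite('pics/c5.png',np.hstack([cv2.resize(im[0:200,240:440],(400,400)),cv2.resize(im2[80:280,50:250],(400,400))]))
E
```

```text
(no output)
```

View pics/c5.png

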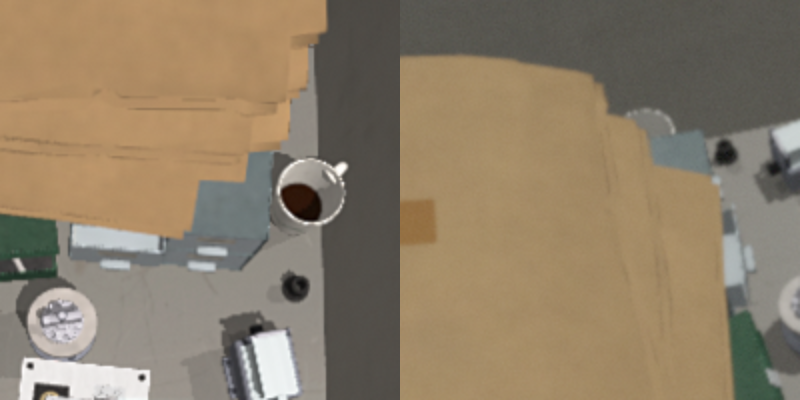

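```bash
python3 -m crank '[[-5.8,0,-6.4,0,0,0,0],[-6.4,0,-5.8,0,0,0,0],[-6.8,0,-5.3,0,0,0,0],[-7.3,0,-4.6,0,0,0,0],[-7.7,0,-4,0,0,0,0],[-7.9,0,-3.3,0,0,0,0],[-8.3,0,-2.6,0,0,0,0],[-8.4,0,-1.9,0,0,0,0]]'; python3 -m crank '[[-8.6,0,-1.1,0,0,0,0],[-8.6,0,-0.4,0,0,0,0],[-8.6,0,0.4,0,0,0,0],[-8.6,0,1.1,0,0,0,0],[-8.4,0,1.9,0,0,0,0],[0,0,0,0,0,0,0],[0,0,0,0,0,0,0],[0,0,0,0,0,0,0]]'
python3 - <<'E'
from h import *
s,Rm=st()
im,c=shot('wrist','w5')
im,c=shot('scene','s5')
E
```

```text
clock: 6.45
tcp_pos: [0.5915, -0.1908, 0.3382]
orientation: [-0.001, -0.086, 0.996, 0.001]
wrist_force: [-4.0, 5.0, -2.8]
finger_gap: 0.0113
clock: 7.45
tcp_pos: [0.634, -0.1828, 0.3372]
orientation: [0.0, -0.086, 0.996, 0.001]
wrist_force: [-3.1, 8.8, -0.2]
finger_gap: 0.011
t 7.45 tcp [ 0.634  -0.1828  0.3372] F [-3.1393  8.8222 -0.1927] gap 0.011009385442905934 q [-0.4027  0.5037  0.1671  1.2352  0.0022 -0.5755]
[[-0.9851 -0.1719 -0.    ]
 [-0.1719  0.9851  0.0024]
 [-0.0004  0.0024 -1.    ]]
```

View pics/w5.png

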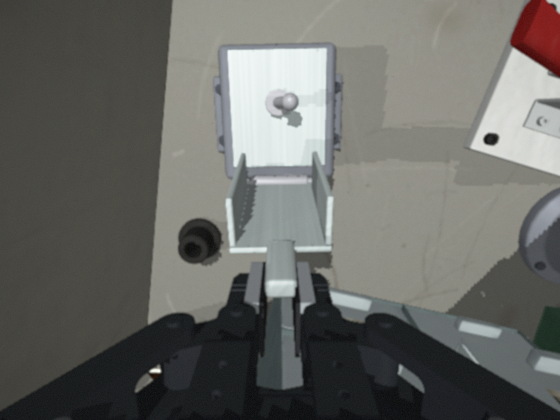

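View pics/s5.png

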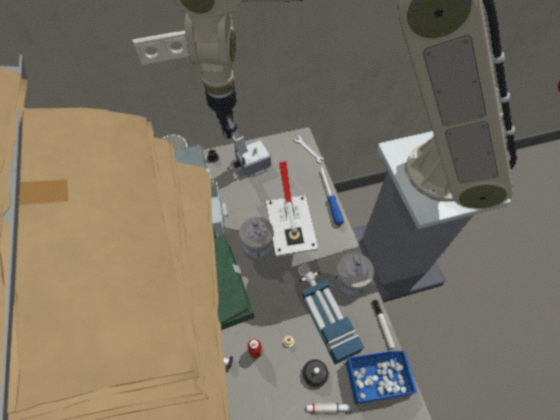

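```bash
python3 -m crank '[[0,0,0,0,0,0,0.35],[0,0,0,0,0,0,0.35],[0,0,-15,0,0,0,0.35],[0,0,-30,0,0,0,0.35],[30,0,-5,0,0,0,0.35],[45,0,0,0,-8.3,0,0.35],[40,0,0,0,-8.3,0,0.35],[10,0,0,0,-8.4,0,0.35]]'
python3 - <<'E'
from h import *
s,Rm=st()
im,c=load('w5'); b=onz(c,289.5,101.5,.072);print('ball',b)
im,c=shot('wrist','w6')
ex=np.array([.985,.1725,0]);ey=np.array([-.1725,.985,0]);H=np.array([.6085,-.1888,.078])
print('ball box rel hinge',(b-H)@ex,(b-H)@ey)
P=H-.05*ex
a=np.radians(25);z=np.sin(a)*ex+np.array([0,0,-np.cos(a)])
tip=P+.002*ex+.006*ey;tip[2]=.063
T=tip-.170*z
print('T',T,'delta tool',1000*Rm.T@(T-s['tcp_pos']), 'Rm z',Rm[:,2],z,'tilt',np.degrees(np.arccos(-Rm[2,2])))
E
```

```text
clock: 8.55
tcp_pos: [0.5098, -0.2059, 0.3793]
orientation: [0.218, -0.083, 0.972, 0.018]
wrist_force: [-0.4, 0.4, -1.0]
finger_gap: 0.03
t 8.55 tcp [ 0.5098 -0.2059  0.3793] F [-0.428   0.3591 -0.958 ] gap 0.030013091145149103 q [-0.5995  0.1115 -0.3221  0.8086  0.3008 -0.7197]
[[-0.8908 -0.1692  0.4216]
 [-0.1538  0.9856  0.0707]
 [-0.4275 -0.0018 -0.904 ]]
ball [ 0.558  -0.1893  0.072 ]
ball box rel hinge -0.04980624591961433 0.008181011195581046
T [ 0.4894 -0.2036  0.2171] delta tool [ 87.0924   6.0919 138.2124] Rm z [ 0.4216  0.0707 -0.904 ] [ 0.4163  0.0729 -0.9063] tilt 25.31053257627652
```

View pics/w6.png

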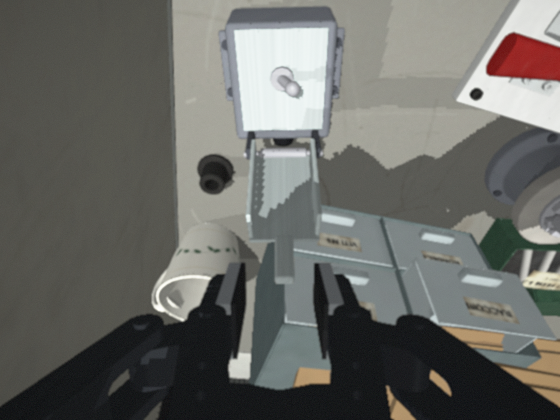

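```bash
python3 -m crank '[[43.5,3,0,0,0,0,0.35],[43.5,3,0,0,0,0,0.35],[0,0,40,0,0,0,0.35],[0,0,40,0,0,0,0.35],[0,0,35,0,0,0,0.35],[0,0,0,0,0,0,0.35],[0,0,0,0,0,0,0.35],[0,0,0,0,0,0,0.35]]'
python3 - <<'E'
from h import *
s,Rm=st()
im,c=shot('wrist','w7')
T=np.array([ 0.4894,-0.2036,0.2171])
print('delta tool',1000*Rm.T@(T-s['tcp_pos']))
E
```

```text
clock: 9.6
tcp_pos: [0.4813, -0.2055, 0.2385]
orientation: [0.217, -0.084, 0.973, 0.018]
wrist_force: [-0.4, 0.8, 0.5]
finger_gap: 0.0299
t 9.6 tcp [ 0.4813 -0.2055  0.2385] F [-0.3989  0.7935  0.5107] gap 0.02989234714980674 q [-0.632   0.2    -0.5983  0.4567  0.3089 -0.7544]
[[-0.8921 -0.1707  0.4183]
 [-0.1555  0.9853  0.0705]
 [-0.4242 -0.0021 -0.9056]]
delta tool [ 1.5788  0.5099 22.897 ]
```

View pics/w7.png

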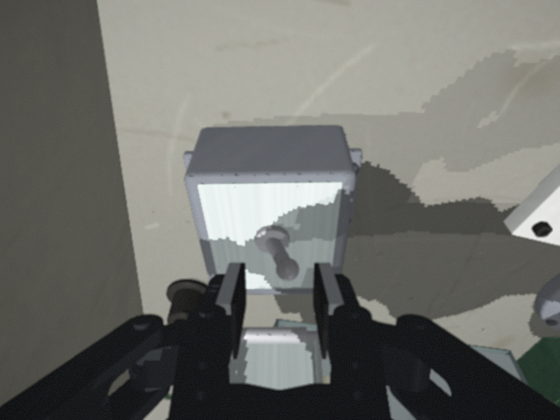

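```bash
python3 -m crank '[[1.5,0,12,0,0,0,0.35],[0,0.5,11,0,0,0,0.35],[0,0,0,0,0,0,0.35],[0,-6,0,0,0,0,0.35],[0,-6,0,0,0,0,0.35],[0,-6,0,0,0,0,0.35],[0,-4,0,0,0,0,0.35],[0,0,0,0,0,0,0.35]]'
python3 - <<'E'
from h import *
s,Rm=st()
im,c=shot('wrist','w8')
E
```

```text
clock: 10.65
tcp_pos: [0.4923, -0.2225, 0.2152]
orientation: [0.216, -0.085, 0.972, 0.022]
wrist_force: [-2.0, 11.4, 8.0]
finger_gap: 0.03
t 10.65 tcp [ 0.4923 -0.2225  0.2152] F [-2.014  11.3944  7.989 ] gap 0.030033757341001062 q [-0.6486  0.2645 -0.5812  0.4213  0.3211 -0.7725]
[[-0.8922 -0.1741  0.4168]
 [-0.1548  0.9847  0.0801]
 [-0.4244  0.0069 -0.9055]]
```

View pics/w8.png

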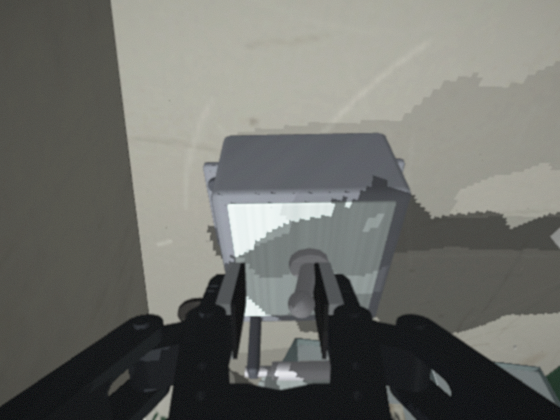

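```bash
python3 -m crank '[[0,-1,0,0,0,0,0.35],[0,-1,0,0,0,0,0.35],[0,0,0,0,0,0,0.35],[0,0,0,0,0,0,0.35],[0,3,0,0,0,0,0.35],[0,5,0,0,0,0,0.35],[0,4,0,0,0,0,0.35],[0,0,0,0,0,0,0.35]]'
python3 - <<'E'
from h import *
s,Rm=st()
im,c=shot('wrist','w9')
cv2.imwrite('pics/c9.png',cv2.resize(im[120:400,160:430],None,fx=2,fy=2))
ex=np.array([.985,.1725,0]);ey=np.array([-.1725,.985,0]);H=np.array([.6085,-.1888,.078])
for th in (0,.4,.8):
    print(th,proj(c,H-.05*ex+np.array([0,0,-.024+.02*np.cos(.4-th)])+ey*.02*np.sin(.4-th)))
E
```

```text
clock: 11.7
tcp_pos: [0.4909, -0.2148, 0.2151]
orientation: [0.216, -0.084, 0.973, 0.018]
wrist_force: [0.5, -0.3, -0.2]
finger_gap: 0.0299
t 11.7 tcp [ 0.4909 -0.2148  0.2151] F [ 0.4572 -0.3273 -0.2147] gap 0.029929721281538774 q [-0.6358  0.2546 -0.5963  0.4081  0.31   -0.7584]
[[-0.8931 -0.1708  0.4162]
 [-0.1549  0.9853  0.0719]
 [-0.4224 -0.0002 -0.9064]]
0 [312.9948 300.2594]
0.4 [294.0459 303.5678]
0.8 [274.861 300.29 ]
```

View pics/c9.png

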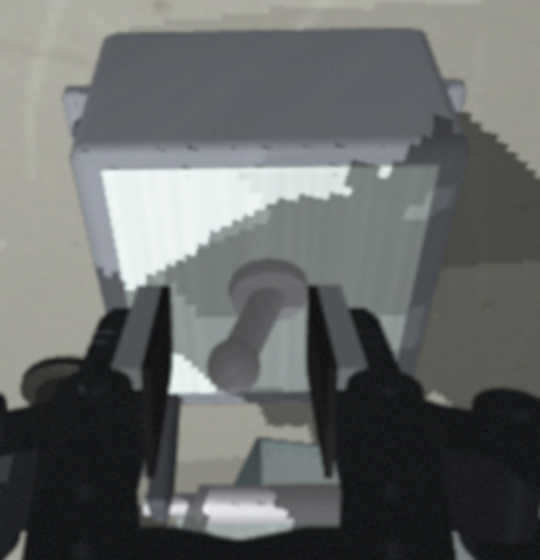

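```bash
python3 - <<'E'
from h import *
ex=np.array([.985,.1725,0]);ey=np.array([-.1725,.985,0]);H=np.array([.6085,-.1888,.078])
for f,u,v in (('w8',302,303),('w9',277,302),('w7',288,270)):
    im,c=load(f); b=onz(c,u,v,.0722); print(f,(b-H)@ex,(b-H)@ey)
    cs=[onz(c,x,y,.064) for x,y in ()]
im,c=load('w8');cv2.imwrite('pics/c8.png',cv2.resize(im[220:400,200:380],None,fx=3,fy=3))
E
```

```text
w8 -0.04701934632322122 -0.003145209375378953
w9 -0.04847513000555319 -0.00692473214084122
w7 -0.04784501838861127 0.008682632210975795
```

View pics/c8.png

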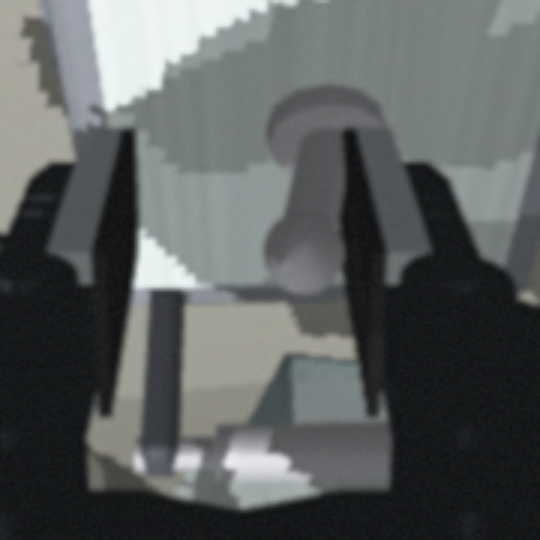

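```bash
python3 -m crank '[[0,-5,0,0,0,0,0.35],[0,-4,0,0,0,0,0.35],[0,-3,0,0,0,0,0.35],[0,-3,0,0,0,0,0.35],[0,-1,0,0,0,0,0.35],[0,0,0,0,0,0,0.35],[0,0,0,0,0,0,0.35],[0,0,0,0,0,0,0.35]]'
python3 - <<'E'
from h import *
s,Rm=st()
im,c=shot('wrist','w10')
cv2.imwrite('pics/c10.png',cv2.resize(im[220:400,200:380],None,fx=3,fy=3))
E
```

```text
clock: 12.75
tcp_pos: [0.4924, -0.2249, 0.2142]
orientation: [0.216, -0.086, 0.972, 0.027]
wrist_force: [-2.9, 22.8, 13.6]
finger_gap: 0.03
t 12.75 tcp [ 0.4924 -0.2249  0.2142] F [-2.8551 22.7924 13.5709] gap 0.029983213754242354 q [-0.6539  0.2706 -0.5746  0.4305  0.3298 -0.7805]
[[-0.892  -0.1785  0.4154]
 [-0.1552  0.9838  0.0897]
 [-0.4247  0.0155 -0.9052]]
```

View pics/c10.png

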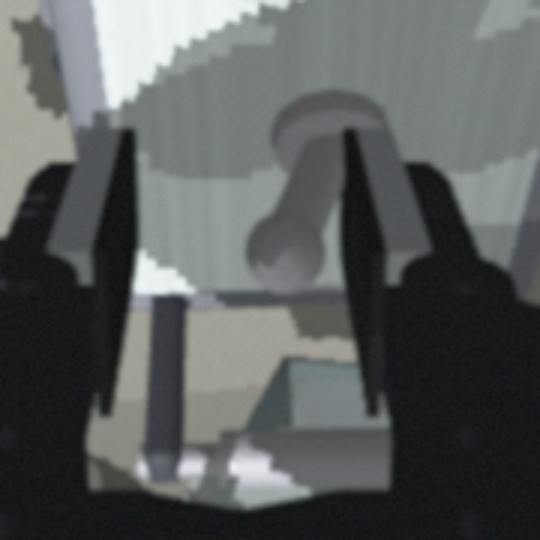

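```bash
python3 -m crank '[[0,6,0,0,0,0,0.35],[0,6,0,0,0,0,0.35],[-5.7,0,-5,0,0,0,0.35],[0,0,0,0,0,0,0.35],[0,-4,0,0,0,0,0.35],[0,-4,0,0,0,0,0.35],[0,-2,0,0,0,0,0.35],[0,0,0,0,0,0,0.35]]'
python3 - <<'E'
from h import *
s,Rm=st()
im,c=shot('wrist','w11')
cv2.imwrite('pics/c11.png',cv2.resize(im[220:400,200:380],None,fx=3,fy=3))
ex=np.array([.985,.1725,0]);ey=np.array([-.1725,.985,0]);H=np.array([.6085,-.1888,.078])
im,c=load('w10'); b=onz(c,295.3,305,.0722); print((b-H)@ex,(b-H)@ey)
E
```

```text
clock: 13.8
tcp_pos: [0.4957, -0.2254, 0.2214]
orientation: [0.216, -0.085, 0.972, 0.023]
wrist_force: [-1.6, 12.0, 7.7]
finger_gap: 0.0299
t 13.8 tcp [ 0.4957 -0.2254  0.2214] F [-1.6057 11.9549  7.7179] gap 0.029922674467575912 q [-0.6492  0.2637 -0.5622  0.4431  0.322  -0.7734]
[[-0.8925 -0.1746  0.4159]
 [-0.1546  0.9846  0.0816]
 [-0.4238  0.0086 -0.9057]]
-0.047096232566225846 -0.00673968198405507
```

View pics/c11.png

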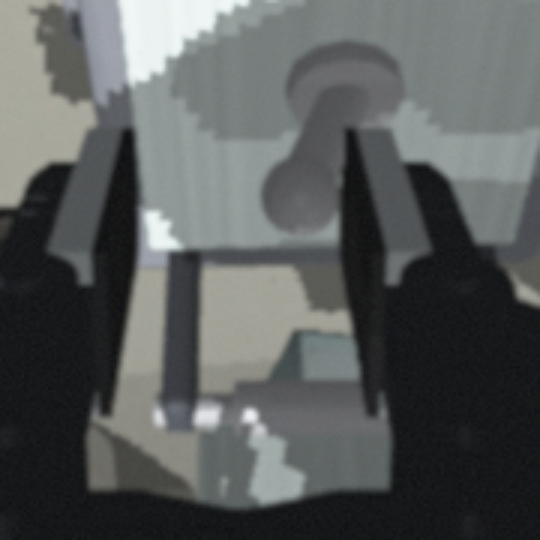

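```bash
python3 -m crank '[[0,-2,0,0,0,0,0.35],[0,-1,0,0,0,0,0.35],[0,0,0,0,0,0,0.35],[0,0,0,0,0,0,0.35],[0,0,0,0,0,0,0.35],[0,0,0,0,0,0,0.35],[0,0,0,0,0,0,0.35],[0,0,0,0,0,0,0.35]]'
python3 - <<'E'
from h import *
s,Rm=st()
im,c12=shot('wrist','w12')
cv2.imwrite('pics/c12.png',cv2.resize(im[220:400,200:380],None,fx=3,fy=3))
ex=np.array([.985,.1725,0]);ey=np.array([-.1725,.985,0]);H=np.array([.6085,-.1888,.078])
im,c=load('w11'); b=onz(c,299.7,284.3,.0722); print((b-H)@ex,(b-H)@ey)
E
```

```text
clock: 14.85
tcp_pos: [0.4958, -0.2265, 0.2212]
orientation: [0.216, -0.085, 0.972, 0.025]
wrist_force: [-2.4, 18.0, 9.4]
finger_gap: 0.03
t 14.85 tcp [ 0.4958 -0.2265  0.2212] F [-2.4389 18.0404  9.3552] gap 0.02995183399161965 q [-0.6517  0.2664 -0.5588  0.4478  0.3263 -0.7774]
[[-0.8922 -0.1769  0.4155]
 [-0.1549  0.9842  0.0862]
 [-0.4241  0.0125 -0.9055]]
-0.04866361463543392 -0.007064234841893072
```

View pics/c12.png

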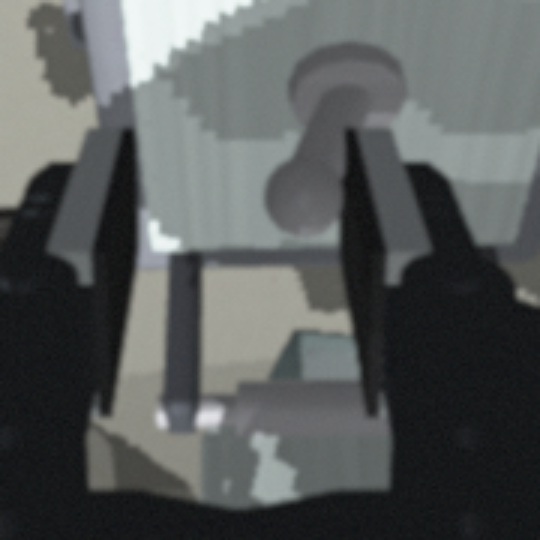

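```bash
python3 -m crank '[[0,6,0,0,0,0,0.35],[0,4,0,0,0,0,0.35],[0,0,-30,0,0,0,0.35],[0,0,-45,0,0,0,0.35],[0,0,-50,0,0,0,0.4],[-20,0,-35,0,8.4,0,0.5],[-20,0,-15,0,8.4,0,0.5],[-20,0,0,0,8.4,0,0.5]]'
python3 - <<'E'
from h import *
s,Rm=st()
im,c=shot('wrist','w13')
T=np.array([ 0.634,-0.1828,0.3872])
print('delta tool',1000*Rm.T@(T-s['tcp_pos']))
E
```

```text
clock: 15.9
tcp_pos: [0.481, -0.2248, 0.4014]
orientation: [-0.002, -0.085, 0.996, -0.003]
wrist_force: [0.3, -0.1, -0.3]
finger_gap: 0.0427
t 15.9 tcp [ 0.481  -0.2248  0.4014] F [ 0.3474 -0.0888 -0.2808] gap 0.04267246169102285 q [-0.5868  0.2288 -0.075   1.2667 -0.0067 -0.757 ]
[[-0.9855 -0.1694 -0.0035]
 [-0.1694  0.9855 -0.0057]
 [ 0.0044 -0.005  -1.    ]]
delta tool [-157.9201   15.5828   13.4534]
```

View pics/w13.png

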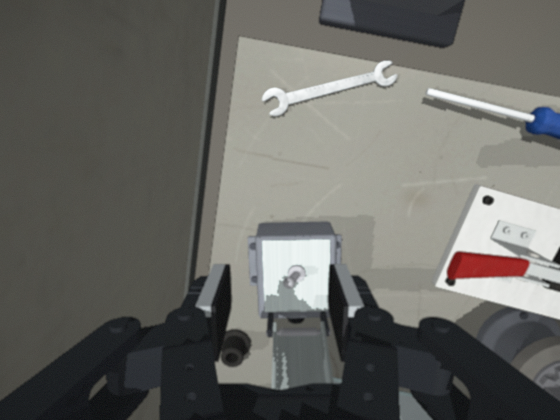

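```bash
python3 -m crank '[[-39.5,3.9,0,0,0,0,0.5],[-39.5,3.9,0,0,0,0,0.5],[-39.5,3.9,0,0,0,0,0.5],[-39.5,3.9,0,0,0,0,0.5],[0,0,13,0,0,0,0.5],[0,0,0,0,0,0,0.5],[0,0,0,0,0,0,0.5],[0,0,0,0,0,0,0.5]]'
python3 - <<'E'
from h import *
s,Rm=st()
im,c=shot('wrist','w14')
T=np.array([ 0.634,-0.1828,0.3372])
print('delta tool',1000*Rm.T@(T-s['tcp_pos']))
E
```

```text
clock: 16.95
tcp_pos: [0.6328, -0.1818, 0.3858]
orientation: [-0.001, -0.085, 0.996, -0.0]
wrist_force: [0.7, 0.0, -0.4]
finger_gap: 0.0429
t 16.95 tcp [ 0.6328 -0.1818  0.3858] F [ 0.6947  0.0266 -0.3589] gap 0.0428845963209961 q [-0.4012  0.4868  0.2589  1.3448 -0.0018 -0.5721]
[[-0.9854 -0.1701 -0.0025]
 [-0.1701  0.9854 -0.0009]
 [ 0.0026 -0.0005 -1.    ]]
delta tool [-1.1503 -1.2078 48.6254]
```

View pics/w14.png

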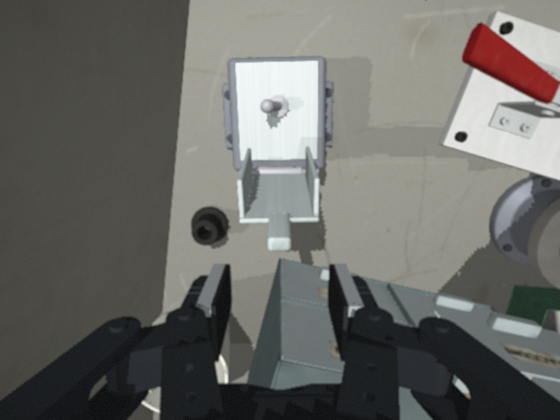

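```bash
python3 -m crank '[[-1,-1,24,0,0,0,0.5],[0,0,24,0,0,0,0.5],[0,0,0,0,0,0,0.1],[0,0,0,0,0,0,0],[0,0,0,0,0,0,0],[0,0,0,0,0,0,0],[0,0,0,0,0,0,0],[0,0,0,0,0,0,0]]'
python3 - <<'E'
from h import *
s,Rm=st()
im,c=shot('wrist','w15')
E
```

```text
clock: 18.0
tcp_pos: [0.6347, -0.1819, 0.3377]
orientation: [-0.001, -0.086, 0.996, -0.0]
wrist_force: [-1.8, 3.0, 3.2]
finger_gap: 0.0109
t 18.0 tcp [ 0.6347 -0.1819  0.3377] F [-1.773   2.998   3.1832] gap 0.010885998801813226 q [-0.4003  0.5049  0.1702  1.2379 -0.0014 -0.5724]
[[-0.9852 -0.1713 -0.0022]
 [-0.1713  0.9852 -0.0006]
 [ 0.0023 -0.0002 -1.    ]]
```

View pics/w15.png

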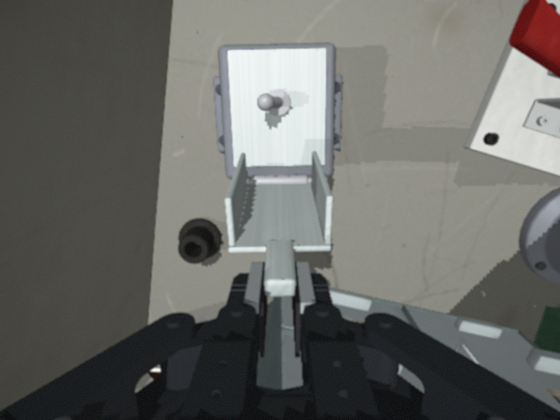

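```bash
python3 -m crank '[[8.4,0,-1.9,0,0,0,0],[8.6,0,-1.1,0,0,0,0],[8.6,0,-0.4,0,0,0,0],[8.6,0,0.4,0,0,0,0],[8.6,0,1.1,0,0,0,0],[8.4,0,1.9,0,0,0,0],[8.3,0,2.6,0,0,0,0],[7.9,0,3.3,0,0,0,0]]'; python3 -m crank '[[7.7,0,4,0,0,0,0],[7.3,0,4.6,0,0,0,0],[6.8,0,5.3,0,0,0,0],[6.4,0,5.8,0,0,0,0],[5.8,0,6.4,0,0,0,0],[5.3,0,6.8,0,0,0,0],[4.6,0,7.3,0,0,0,0],[4,0,7.7,0,0,0,0]]'
python3 - <<'E'
from h import *
s,Rm=st()
im,c=shot('wrist','w16')
im,c=shot('scene','s16')
E
```

```text
clock: 19.05
tcp_pos: [0.5677, -0.1942, 0.3319]
orientation: [-0.001, -0.086, 0.996, -0.001]
wrist_force: [2.6, -2.8, 3.6]
finger_gap: 0.0107
clock: 20.05
tcp_pos: [0.5197, -0.203, 0.2836]
orientation: [-0.003, -0.085, 0.996, -0.002]
wrist_force: [-0.7, -6.7, 4.3]
finger_gap: 0.0112
t 20.05 tcp [ 0.5197 -0.203   0.2836] F [-0.6787 -6.6563  4.3232] gap 0.011164731681282488 q [-0.5148  0.3468 -0.2119  1.0146 -0.0062 -0.6858]
[[-0.9854 -0.1702 -0.0052]
 [-0.1702  0.9854 -0.0042]
 [ 0.0058 -0.0033 -1.    ]]
```

View pics/w16.png

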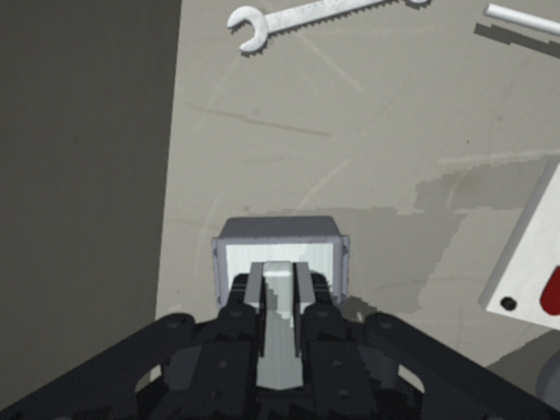

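```bash
python3 -m crank '[[3.3,0,7.9,0,0,0,0],[2.6,0,8.3,0,0,0,0],[1.9,0,8.4,0,0,0,0],[1.1,0,8.6,0,0,0,0],[0.4,0,8.6,0,0,0,0],[0,0,1.5,0,0,0,0],[0,0,0,0,0,0,0],[0,0,0,0,0,0,0]]'
python3 - <<'E'
from h import *
s,Rm=st()
im,c=shot('wrist','w17')
E
```

```text
clock: 21.15
tcp_pos: [0.5102, -0.2047, 0.2417]
orientation: [-0.003, -0.085, 0.996, -0.002]
wrist_force: [-5.4, -5.2, 12.6]
finger_gap: 0.0109
t 21.15 tcp [ 0.5102 -0.2047  0.2417] F [-5.3941 -5.2259 12.6209] gap 0.010930819393496986 q [-0.5258  0.3698 -0.2918  0.9116 -0.0074 -0.6966]
[[-0.9854 -0.17   -0.0057]
 [-0.1699  0.9854 -0.0052]
 [ 0.0065 -0.0042 -1.    ]]
```

View pics/w17.png

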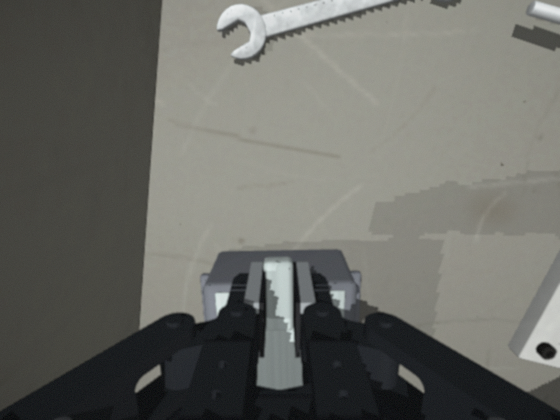

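```bash
python3 -m crank '[[0,0,0,0,0,0,0.4],[0,0,0,0,0,0,0.4],[0,0,-27,0,0,0,0.2],[0,0,0,0,0,0,0],[0,0,0,0,0,0,0],[0,0,0,0,0,0,0],[0,0,8,0,0,0,0],[0,0,4,0,0,0,0]]'; python3 -m crank '[[0,0,1,0,0,0,0],[0,0,1,0,0,0,0],[0,0,1,0,0,0,0],[0,0,0,0,0,0,0],[0,0,0,0,0,0,0],[0,0,0,0,0,0,0],[0,0,0,0,0,0,0],[0,0,0,0,0,0,0]]'
```

```text
clock: 22.2
tcp_pos: [0.5112, -0.2033, 0.255]
orientation: [-0.002, -0.086, 0.996, -0.0]
wrist_force: [-6.7, 2.5, 22.9]
finger_gap: -0.0001
clock: 23.2
tcp_pos: [0.511, -0.2032, 0.255]
orientation: [-0.001, -0.086, 0.996, -0.001]
wrist_force: [-7.8, 3.7, 22.8]
finger_gap: 0.0002
```

```bash
python3 -m crank '[[0,0,-25,0,0,0,0],[0,0,-45,0,0,0,0.2],[0,0,-50,0,0,0,0.5],[0,0,-15,0,0,0,0.5],[0,0,0,0,0,0,0.5],[0,0,0,0,0,0,0.5],[0,0,0,0,0,0,0.5],[0,0,0,0,0,0,0.5]]'
python3 - <<'E'
from h import *
s,Rm=st()
im,c=shot('wrist','w18')
P=np.array(s['tcp_pos']);T=np.array([.625,.093,.39])
y=np.arctan2(Rm[1,0],Rm[0,0]);print(np.degrees(y)%360)
n=9
dy=np.radians((278.4-np.degrees(y)%360)/n)
for k in range(n):
    a=y+k*dy; x=np.array([np.cos(a),np.sin(a)]);yy=np.array([np.sin(a),-np.cos(a)])
    d=(T-P)[:2]/n; print(np.round(1000*np.array([d@x,d@yy]),1), -np.degrees(dy))
E
```

```text
clock: 24.2
tcp_pos: [0.5117, -0.2032, 0.3861]
orientation: [-0.003, -0.086, 0.996, 0.0]
wrist_force: [0.1, 0.3, 0.7]
finger_gap: 0.0429
t 24.2 tcp [ 0.5117 -0.2032  0.3861] F [0.1181 0.2762 0.7143] gap 0.04291769632178332 q [-0.5233  0.2743 -0.0528  1.2485 -0.0022 -0.6953]
[[-0.9852 -0.1711 -0.0052]
 [-0.1711  0.9853  0.0005]
 [ 0.005   0.0014 -1.    ]]
189.8509744439672
[-18.   30.3] -9.838780617336974
[-22.9  26.7] -9.838780617336974
[-27.2  22.4] -9.838780617336974
[-30.6  17.5] -9.838780617336974
[-33.1  12. ] -9.838780617336974
[-34.7   6.1] -9.838780617336974
[-35.2   0.1] -9.838780617336974
[-34.7  -5.9] -9.838780617336974
[-33.2 -11.8] -9.838780617336974
```

View pics/w18.png

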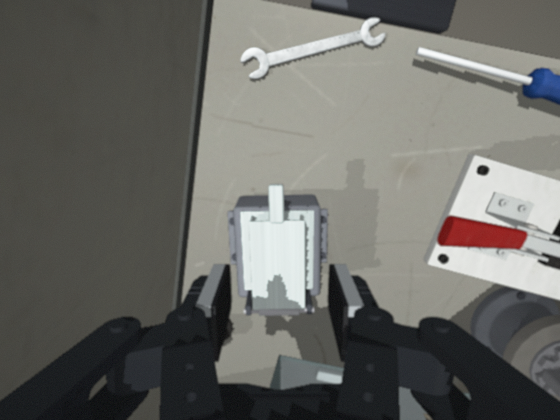

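```bash
python3 -m crank '[[-18,30.3,0,0,0,-9.84,0.5],[-22.9,26.7,0,0,0,-9.84,0.5],[-27.2,22.4,0,0,0,-9.84,0.5],[-30.6,17.5,0,0,0,-9.84,0.5],[-33.1,12,0,0,0,-9.84,0.5],[-34.7,6.1,0,0,0,-9.84,0.5],[-35.2,0.1,0,0,0,-9.84,0.5],[-34.7,-5.9,0,0,0,-9.84,0.5]]'; python3 -m crank '[[-33.2,-11.8,0,0,0,-9.84,0.6],[0,0,0,0,0,0,0.6],[0,0,0,0,0,0,0.6],[0,0,0,0,0,0,0.6],[0,0,0,0,0,0,0.6],[0,0,0,0,0,0,0.6],[0,0,0,0,0,0,0.6],[0,0,0,0,0,0,0.6]]'
python3 - <<'E'
from h import *
s,Rm=st()
im,c=shot('wrist','w19')
E
```

```text
clock: 25.25
tcp_pos: [0.6129, 0.061, 0.3865]
orientation: [-0.002, -0.7, 0.714, 0.001]
wrist_force: [0.8, -0.2, -0.1]
finger_gap: 0.0426
clock: 26.25
tcp_pos: [0.6251, 0.0926, 0.3868]
orientation: [0.001, 0.757, -0.653, -0.001]
wrist_force: [0.9, -0.4, 0.2]
finger_gap: 0.051
t 26.25 tcp [0.6251 0.0926 0.3868] F [ 0.9394 -0.3539  0.2019] gap 0.050994905659832064 q [ 0.0203  0.4329  0.1773  1.3184 -0.0004 -1.6971]
[[ 0.1461 -0.9893 -0.0033]
 [-0.9893 -0.1461 -0.0005]
 [ 0.      0.0033 -1.    ]]
```

View pics/w19.png

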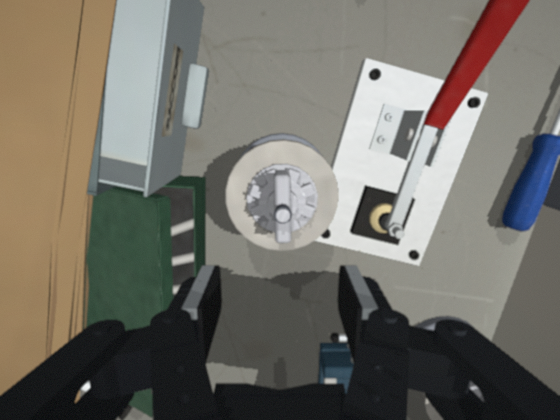

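```bash
python3 - <<'E'
from h import *
im,c=load('w19')
cv2.imwrite('pics/c19.png',cv2.resize(im[130:260,215:345],None,fx=5,fy=5,interpolation=cv2.INTER_CUBIC))
E
```

```text
(no output)
```

View pics/c19.png

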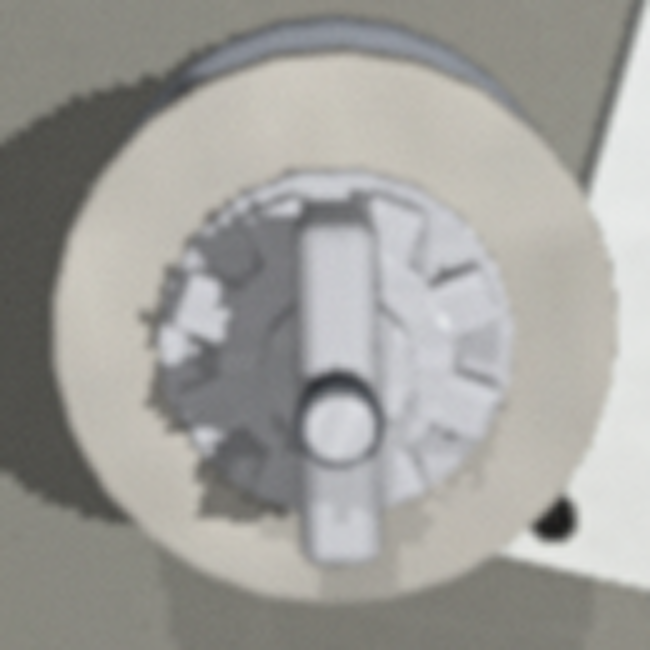

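```bash
python3 - <<'E'
from h import *
im,c=load('w19')
f=lambda x,y,z: onz(c,215+x/5,130+y/5,z)
a=f(338,222,.111);b=f(343,562,.111);print(a,b,(a+b)/2,np.linalg.norm(a-b))
d=b-a;print('bar ang',np.degrees(np.arctan2(d[1],d[0])))
st_=f(341,428,.124);print('stud',st_)
T=get_state();Rm=R.from_quat(np.roll(T['orientation'],-1)).as_matrix()
print('tool x ang',np.degrees(np.arctan2(Rm[1,0],Rm[0,0])))
for p in ((a+b)/2,st_): print(1000*Rm.T@(p-T['tcp_pos']))
E
```

```text
[0.62819664 0.06285154 0.111     ] [0.61987221 0.11319927 0.111     ] [0.62403442 0.08802541 0.111     ] 0.05103127346768561
bar ang 99.38827923384287
stud [0.62403552 0.08881092 0.124     ]
tool x ang -81.59388132015872
[  4.45682354   0.82742884 275.78089692]
[  3.67955606   0.75604599 262.7805973 ]
```

```bash
python3 -m crank '[[4,0.8,40,0,0,0,0.5],[0,0,40,0,0,0,0.45],[0,0,25,0,0,0,0.4],[0,0,5,0,0,0,0.4],[0,0,0,0,0,0,0.4],[0,0,0,0,0,0,0.4],[0,0,0,0,0,0,0.4],[0,0,0,0,0,0,0.4]]' 25
python3 - <<'E'
from h import *
s,Rm=st()
im,c=shot('wrist','w20')
T=np.array([.6240,.0884,.262]);print(1000*Rm.T@(T-s['tcp_pos']))
print(proj(c,[.6240,.0884,.124]),proj(c,[.62820,.06285,.111]))
cv2.imwrite('pics/c20.png',cv2.resize(im[200:380,180:380],None,fx=3,fy=3,interpolation=cv2.INTER_CUBIC))
E
```

```text
clock: 27.3
tcp_pos: [0.6248, 0.0886, 0.2775]
orientation: [0.001, 0.757, -0.653, -0.001]
wrist_force: [1.1, 0.3, 0.7]
finger_gap: 0.0343
t 27.3 tcp [0.6248 0.0886 0.2775] F [1.1328 0.3159 0.7136] gap 0.03428758277711598 q [ 0.0139  0.4824 -0.018   1.0725 -0.0004 -1.7037]
[[ 0.1463 -0.9892 -0.0021]
 [-0.9892 -0.1463 -0.0005]
 [ 0.0002  0.0022 -1.    ]]
[ 0.0979  0.769  15.5327]
[285.3109 304.0866] [284.02  231.277]
```

View pics/c20.png

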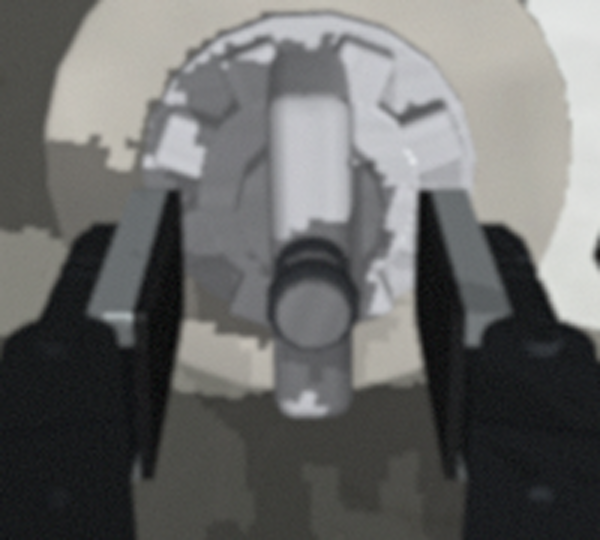

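```bash
python3 -m crank '[[0,0.8,8,0,0,0,0.4],[0,0,7,0,0,0,0.3],[0,0,0,0,0,0,0.2],[0,0,0,0,0,0,0],[0,0,0,0,0,0,0],[0,0,0,0,0,0,0],[0,0,0,0,0,0,0],[0,0,0,0,0,0,0]]' 25
python3 - <<'E'
from h import *
s,Rm=st(); print(s['ft_torque'])
im,c=shot('wrist','w21')
cv2.imwrite('pics/c21.png',cv2.resize(im[200:400,180:380],None,fx=3,fy=3,interpolation=cv2.INTER_CUBIC))
E
```

```text
clock: 28.35
tcp_pos: [0.6234, 0.0885, 0.2611]
orientation: [0.002, 0.757, -0.653, -0.002]
wrist_force: [-0.6, 0.6, -9.6]
finger_gap: 0.0114
t 28.35 tcp [0.6234 0.0885 0.2611] F [-0.5772  0.6222 -9.6443] gap 0.011372237666077723 q [ 0.0137  0.4931 -0.0434  1.039  -0.0005 -1.7039]
[[ 0.1463 -0.9892 -0.0048]
 [-0.9892 -0.1463 -0.0006]
 [-0.0001  0.0048 -1.    ]]
[-0.0413 -0.0557  0.0994]
```

View pics/c21.png

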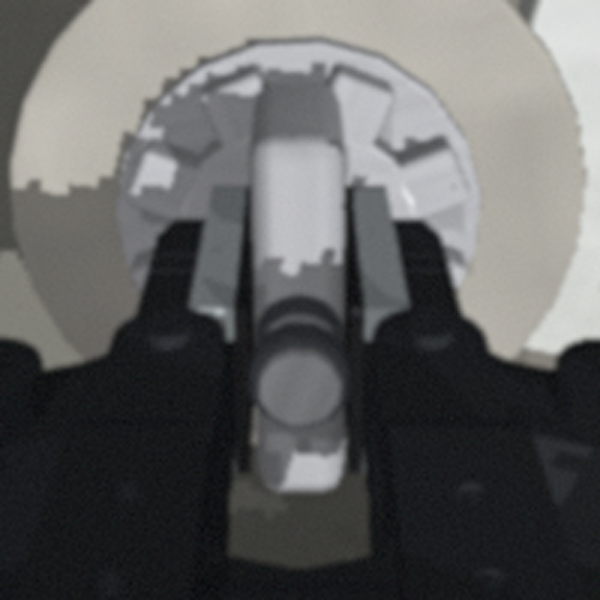

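```bash
python3 -m crank '[[0,0,-0.1,0,0,5,0],[0,0,-0.2,0,0,10,0],[0,0,-0.2,0,0,10,0],[0,0,-0.2,0,0,10,0],[0,0,-0.2,0,0,10,0],[0,0,-0.1,0,0,5,0],[0,0,0,0,0,0,0],[0,0,0,0,0,0,0]]' 40
python3 - <<'E'
from h import *
s,Rm=st(); print(s['ft_torque'])
im,c=shot('wrist','w22')
print('ang',np.degrees(np.arctan2(Rm[1,0],Rm[0,0])))
cv2.imwrite('pics/c22.png',cv2.resize(im[200:400,180:380],None,fx=3,fy=3,interpolation=cv2.INTER_CUBIC))
E
```

```text
clock: 29.4
tcp_pos: [0.6232, 0.0885, 0.262]
orientation: [-0.003, -0.411, 0.912, 0.001]
wrist_force: [-1.8, 0.8, -10.5]
finger_gap: 0.0115
t 29.4 tcp [0.6232 0.0885 0.262 ] F [ -1.7882   0.8011 -10.5382] gap 0.011477638965292683 q [ 0.0137  0.4924 -0.0423  1.0417 -0.0002 -0.8325]
[[-0.6628 -0.7488 -0.0055]
 [-0.7488  0.6628 -0.0003]
 [ 0.0039  0.004  -1.    ]]
[ 0.1562  0.2369 -0.0463]
ang -131.51355492961767
```

View pics/c22.png

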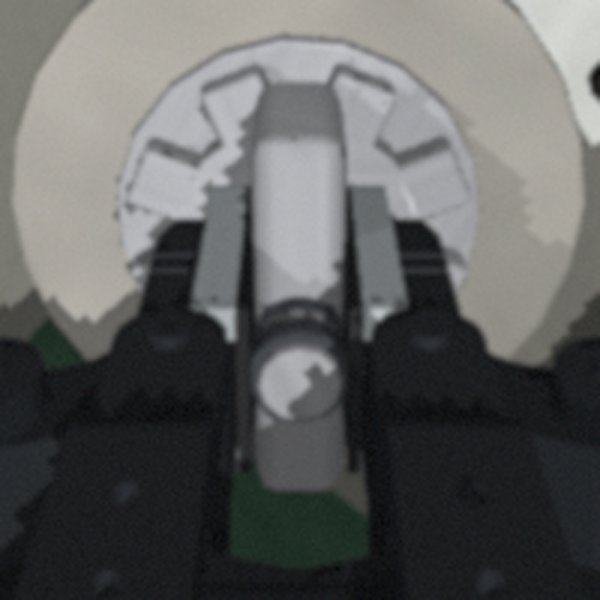

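```bash
python3 -m crank '[[0,0,-0.2,0,0,10,0],[0,0,-0.2,0,0,10,0],[0,0,-0.1,0,0,10,0],[0,0,-0.2,0,0,10,0],[0,0,-0.2,0,0,10,0],[0,0,-0.2,0,0,10,0],[0,0,-0.2,0,0,10,0],[0,0,-0.2,0,0,10,0]]'
python3 -m crank '[[0,0,-0.1,0,0,5,0],[0,0,0,0,0,0,0],[0,0,0,0,0,0,0],[0,0,0,0,0,0,0],[0,0,0,0,0,0,0],[0,0,0,0,0,0,0],[0,0,0,0,0,0,0],[0,0,0,0,0,0,0]]'
python3 - <<'E'
from h import *
s,Rm=st(); print(s['ft_torque'],s['tau'])
print('ang',np.degrees(np.arctan2(Rm[1,0],Rm[0,0])))
E
```

```text
clock: 30.45
tcp_pos: [0.6232, 0.0889, 0.2634]
orientation: [-0.003, 0.274, 0.962, -0.0]
wrist_force: [-3.1, 2.6, -12.1]
finger_gap: 0.0113
clock: 31.45
tcp_pos: [0.6232, 0.0889, 0.2636]
orientation: [-0.003, 0.313, 0.95, -0.001]
wrist_force: [-3.6, 4.5, -15.8]
finger_gap: 0.0116
t 31.45 tcp [0.6232 0.0889 0.2636] F [ -3.568    4.5157 -15.7592] gap 0.01161779614074422 q [ 0.0142  0.4912 -0.0399  1.0448  0.0006  0.6513]
[[-0.8038  0.5949 -0.0052]
 [ 0.5949  0.8038  0.0005]
 [ 0.0045 -0.0027 -1.    ]]
[0.8958 0.3594 0.0077] [ -3.0452 -65.4834  35.0619  -0.8279  -1.327   -0.0019]
ang 143.4946944373765
```

```bash
python3 -m crank '[[0,0,0,0,0,4,0],[0,0,0,0,0,4,0],[0,0,0,0,0,0,0],[0,0,0,0,0,0,0],[0,0,0,0,0,0,0],[0,0,0,0,0,0,0],[0,0,0,0,0,0,0],[0,0,0,0,0,0,0]]'
python3 - <<'E'
from h import *
s,Rm=st(); print(s['ft_torque'],s['tau'][5])
print('ang',np.degrees(np.arctan2(Rm[1,0],Rm[0,0])))
E
python3 -m crank '[[0,0,0,0,0,4,0],[0,0,0,0,0,4,0],[0,0,0,0,0,0,0],[0,0,0,0,0,0,0],[0,0,0,0,0,0,0],[0,0,0,0,0,0,0],[0,0,0,0,0,0,0],[0,0,0,0,0,0,0]]'
python3 - <<'E'
from h import *
s,Rm=st(); print(s['ft_torque'],s['tau'][5])
print('ang',np.degrees(np.arctan2(Rm[1,0],Rm[0,0])))
im,c=shot('wrist','w23')
cv2.imwrite('pics/c23.png',cv2.resize(im[200:400,180:380],None,fx=3,fy=3,interpolation=cv2.INTER_CUBIC))
E
```

```text
clock: 32.45
tcp_pos: [0.6232, 0.0889, 0.2637]
orientation: [-0.002, 0.379, 0.926, -0.001]
wrist_force: [-1.7, 4.8, -16.4]
finger_gap: 0.0111
t 32.45 tcp [0.6232 0.0889 0.2637] F [ -1.7144   4.7774 -16.3709] gap 0.011147417750507364 q [ 0.0141  0.4911 -0.0398  1.0449  0.0007  0.7908]
[[-0.7132  0.7009 -0.0051]
 [ 0.7009  0.7132  0.0006]
 [ 0.0041 -0.0032 -1.    ]]
[ 0.997   0.3888 -0.0503] -0.06996663752943277
ang 135.49896725197567
clock: 33.45
tcp_pos: [0.6232, 0.0889, 0.2638]
orientation: [-0.002, 0.441, 0.897, -0.001]
wrist_force: [-3.3, 3.7, -15.6]
finger_gap: 0.0111
t 33.45 tcp [0.6232 0.0889 0.2638] F [ -3.3299   3.7169 -15.597 ] gap 0.011137845330865592 q [ 0.0143  0.491  -0.0397  1.0451  0.0004  0.9288]
[[-0.6101  0.7923 -0.005 ]
 [ 0.7923  0.6102  0.0003]
 [ 0.0033 -0.0038 -1.    ]]
[0.9373 0.4204 0.7486] 0.7135040313005447
ang 127.60032536279714
```

View pics/c23.png

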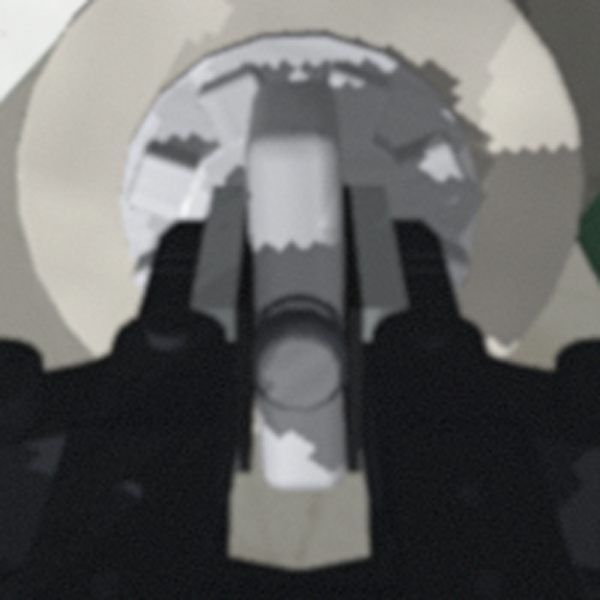

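```bash
python3 -m crank '[[0,0,0,0,0,3,0],[0,0,0,0,0,2,0],[0,0,0,0,0,0,0],[0,0,0,0,0,0,0],[0,0,0,0,0,0,0],[0,0,0,0,0,0,0],[0,0,0,0,0,0,0],[0,0,0,0,0,0,0]]'
python3 - <<'E'
from h import *
s,Rm=st(); print(s['ft_torque'],s['tau'][5])
print('ang',np.degrees(np.arctan2(Rm[1,0],Rm[0,0])))
im,c=shot('wrist','w24')
cv2.imwrite('pics/c24.png',cv2.resize(im[200:400,180:380],None,fx=3,fy=3,interpolation=cv2.INTER_CUBIC))
E
```

```text
clock: 34.5
tcp_pos: [0.6232, 0.089, 0.264]
orientation: [-0.002, 0.48, 0.877, -0.001]
wrist_force: [-2.7, 4.4, -14.7]
finger_gap: 0.0112
t 34.5 tcp [0.6232 0.089  0.264 ] F [ -2.6884   4.4114 -14.6758] gap 0.011168618523678057 q [ 0.0144  0.4908 -0.0396  1.0452  0.      1.0149]
[[-0.5398  0.8418 -0.0048]
 [ 0.8418  0.5398 -0.    ]
 [ 0.0026 -0.0041 -1.    ]]
[0.8085 0.6123 1.8499] 1.853913813829422
ang 122.6720638739596
```

View pics/c24.png

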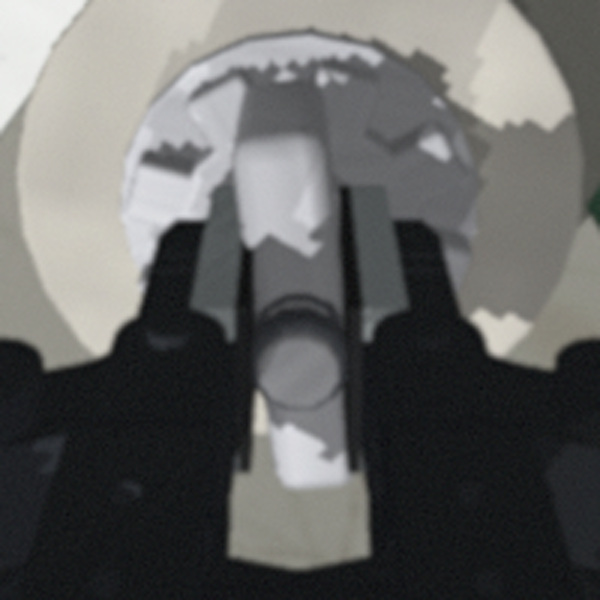

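```bash
python3 -m crank '[[0,0,0,0,0,0,0.5],[0,0,0,0,0,0,0.5],[0,0,0,0,0,0,0.5],[0,0,-20,0,0,0,0.5],[0,0,-40,0,0,0,0.5],[0,0,-40,0,0,0,0.5],[0,0,-30,0,0,0,0.5],[0,0,0,0,0,0,0.5]]'
python3 - <<'E'
from h import *
s,Rm=st()
print('ang',np.degrees(np.arctan2(Rm[1,0],Rm[0,0])))
im,c=shot('wrist','w25')
cv2.imwrite('pics/c25.png',cv2.resize(im[130:260,215:345],None,fx=5,fy=5,interpolation=cv2.INTER_CUBIC))
im,c=shot('scene','s25')
im,c=shot('top','t25')
E
```

```text
clock: 35.55
tcp_pos: [0.6251, 0.0883, 0.3986]
orientation: [0.002, 0.482, 0.876, 0.001]
wrist_force: [1.2, -0.3, -1.3]
finger_gap: 0.0428
t 35.55 tcp [0.6251 0.0883 0.3986] F [ 1.2025 -0.3444 -1.3014] gap 0.04284846326174959 q [ 0.0135  0.4247  0.1934  1.3348 -0.0008  1.019 ]
[[-0.5356  0.8445  0.0046]
 [ 0.8445  0.5356 -0.0007]
 [-0.0031  0.0035 -1.    ]]
ang 122.38423711379362
```

View pics/c25.png

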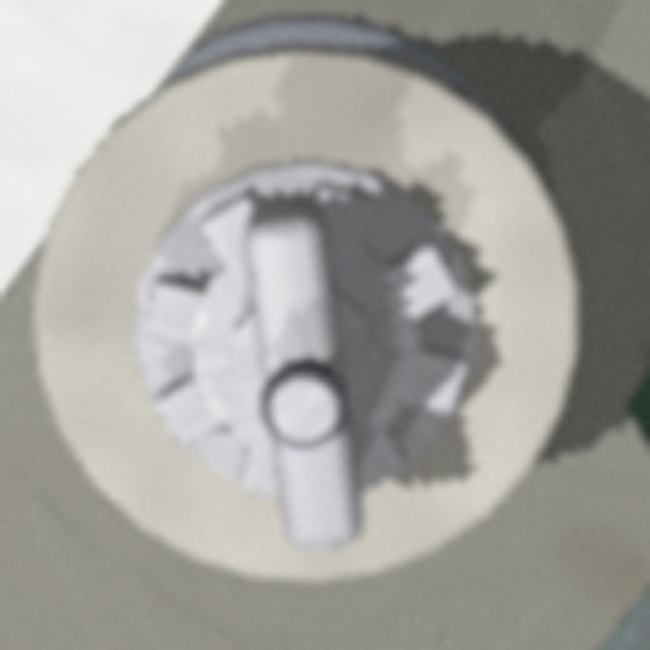

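View pics/s25.png

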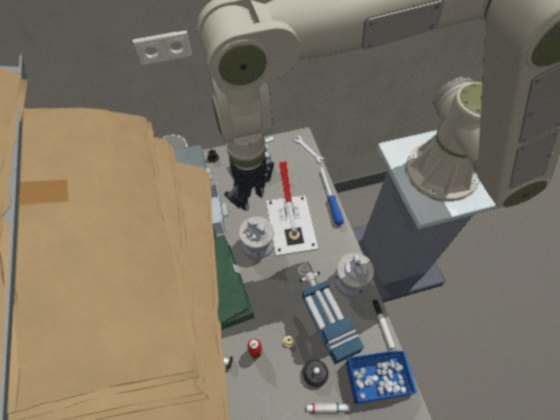

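View pics/t25.png

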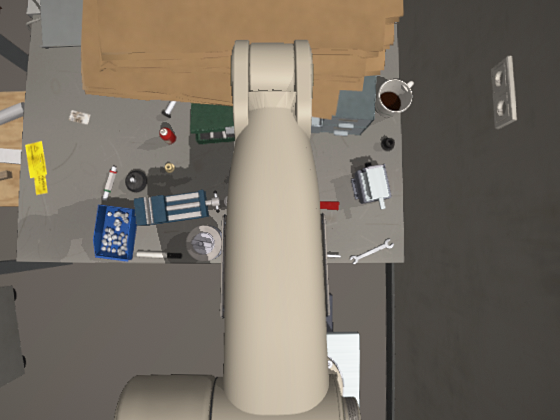

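```bash
python3 - <<'E'
from h import *
im,c=load('w25')
f=lambda x,y,z: onz(c,215+x/5,130+y/5,z)
a=f(287,222,.1137);b=f(325,545,.1137)
d=a-b;A=np.degrees(np.arctan2(d[1],d[0]));print('bar',A,'turned',(-80.6-A)%360,np.radians((-80.6-A)%360))
# compare bystanders in top
i0,_=load('top0');i1,_=load('t25')
D=cv2.absdiff(i0,i1).max(2);D[:,215:335]=0;ys,xs=np.where(D>50);print(len(ys))
cv2.imwrite('pics/d.png',cv2.resize(D[100:270,20:410]*3,None,fx=2,fy=2))
E
```

```text
bar 128.70441265005564 turned 150.69558734994436 2.6301341674832455
6661
```

View pics/d.png

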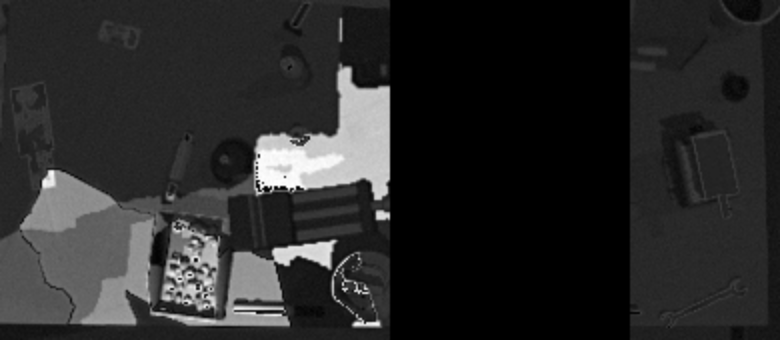

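```bash
python3 - <<'E'
from workcell import *
print(hand_in(), get_state()['clock'])
E
```

```text
the job is handed in; nothing more can be done
the job is handed in; nothing more can be done
```

The switch is off with its guard shut again, and the notched left-hand nut is unscrewed to its collar. I handed the job in at about 35.7 s. It reported no verdict.

- **Guard opened and toggle flipped:** I lifted the guard to about 105° and pushed the toggle to the right. The first push pressed low on the toggle, near its boss, and left the ball short. I repeated the push higher up until the ball stopped moving while the force rose to 18 N. It measured about 7 mm right of the middle, against an expected 7.8 mm.
- **Guard closed:** I lowered the guard and pressed on the tab. It held firm at about 23 N with its top at 0.082 m, the shut height, and the last wrist picture of it showed it shut.
- **Notched nut:** I turned it clockwise in one grasp and did not need to regrasp. It moved about 151° (2.63 rad) until it stopped: torque rose from about 0 to 1.85 N m and the bar skewed in the jaws. That fits the 2.8 rad stop if it started near 0.17 rad, which I inferred rather than measured.
- **Everything else:** I never approached the smooth nut or the loose items, and nothing looked moved in the last pictures. The before-and-after picture difference was mostly arm shadow, so it settles little, and the arm hid part of the bench in the final top view.

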